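# Seat a lacquer panel in its frame and hold the frame against the bench fence

### The arm

A 6-joint arm with a two-finger parallel gripper is mounted at the origin on the work surface. World frame = base frame: x ahead of the robot, y to its left, z up, the work surface at z = 0. Lengths are in mm, angles in rad, forces in N, time in s.
With the tool pointing down it reaches from about 400 to 925 mm from the base axis. Payload 12.5 kg.
Tool frame: the origin (TCP) lies midway between the tips of the shut fingers; the grasp point (between the pads) lies 19 mm behind it; z points along the fingers, y is the line along which they close (so a half turn about z gives the same grasp; the last joint's range is limited). The gripper opens to 95 mm and grips with 3 to 60 N. Pads are 20 mm wide; open, the fingers measure 119 mm over their backs; the gripper's body (75 mm by 180 mm) begins 59 mm behind the grasp point.
Start: joints at [1.157, 0.491, 1.559, -0, 1.092, -0.106], TCP at [189.335, 595.65, 214.661] pointing down, gripper open.
Joint ranges: [-3.1, 3.1], [-0.84, 2.19], [0.05, 2.79], [-1.13, 4.28], [0.06, 2.93], [-2.69, 2.69]. Speed limits (rad/s): [2.22, 2.22, 2.79, 3.14, 3.14, 3.14].

### API

Orientations are given as a unit quaternion [w, x, y, z].
In Python, from cell import observe, snapshot, sign_off gives the robot as it stands.
- The arm moves only by the shell command python3 -m crank 'ROWS' [FORCE]. ROWS is JSON, a list of rows, each a list of 3 entries, a list of its own where there are three numbers: the opening, from 0 (shut) to 1 (fully open), then the shift along the tool's x, y, z in mm, then the turn, a rotation vector about the tool's x, y, z in rad. A call has 1 to 8 rows; each row is the pose to reach, as a shift and turn from the pose commanded when the call began, along the tool's axes at that moment; what a row does not reach only later rows make up. A row lasts 1/10 s, in which the tool goes at most 50 mm and 8.59 degrees, less where a joint would pass 70% of its speed; a pose out of reach is approached as far as the arm can. A call with a gripper value outside its range is refused whole. The fingers move at their own pace and stop on an object; FORCE is the grip in N (left out, the last holds). Time passes only in rows, so rows that repeat a pose let the fingers close. It gives the time, the measured TCP pose, the force, the opening and the grip force at its end, in the units of the state.
- observe(): the state, without advancing time (a new reading comes with each control period).
- snapshot(name): name is "side" or "top"; returns a dict with "image" (384x512x3 uint8, red, green, blue), "z_map" (384x512 float32, mm along the optical axis (not along the pixel's ray), 0 where there is no reading), "intrinsics" (3x3 intrinsics, pixels), "pose" (4x4, takes a point from camera to world coordinates). Camera axes: x right, y up, looking along -z (the intrinsics and any distortion apply to the point x, -y, -z); pixel columns grow to the right and rows downward; lengths in mm; the calibration is good to about 2 mm. A picture is of the moment at which its call begins.
- sign_off(): hands the job in; it is judged then, once.
The state is a dict: "time": time; "joint_positions": joint angles; "dq": joint speeds; "effort": joint torques, N m; "eef_pos": TCP position; "tcp_rot": TCP orientation; "force": force on the tool from outside, world axes, zero at the start; "ft_torque": the same for the moment, N m; "finger_gap": opening from 0.0 (shut) to 1.0 (fully open); "grip_force": force on a finger pad.
Only numpy, scipy, OpenCV 4.12 (cv2) and the standard library are available. Lean on these libraries where they do the work, as an engineer would, in place of code of your own. Each camera call takes 0.05 s, during which the arm holds its last target. There are 200 camera calls.

### The job

The small black picture frame lies face down on the bench with its lacquer panel not yet fully home: press both ends of the panel down until they sit fully in the rebate. Then push the frame across the bench until its whole far long side bears squarely on the rubber-faced fence, and keep it pressed there with a steady push of about 12 N so that I can drive in the fixing points: finish while still holding it, do not let go. Leave the tin, the tub and the sanding block where they are.

Things in the scene. Friction and masses are not known exactly. Their poses are not given: they have to be found in the camera images.
- frame: Black wooden picture frame lying face down, loose on the bench: 160 mm (x) by 230 mm (y), 28 mm high, rails 22 mm wide as seen from above. With the panel 0.4 to 0.5 kg; slippery lacquer, it slides with about 1 N. Origin: centre of its underside, at bench height. +x points to the fence (within 0.2 rad), y along its long sides, +y left, z up..
- frame_near (a point): Middle of the frame's near long side (the outer face away from the fence, 80 mm to -x of the frame's origin), 14 mm above the bench: the place to push. Axes as the frame's.
- left_end (a joint): How far the panel's left (+y) end stands up, in rad: 0 = fully home in the rebate (end of travel), 0.03 to 0.055 at the start. 0.01 rad is 1.8 mm at the end. The fit is snug: it stays where it is left and takes about 5 to 7 N, pressed at panel_left, to go down.
- right_end (a joint): The same for the panel's right (-y) end, pressed at panel_right.
- panel_left (a point): Point on the upward (plywood back) face of the panel, on its centre line, 30 mm in from its left end and so 62 mm to +y of the frame's centre. The panel is 114 mm (x) by 184 mm (y) and 16 mm thick; home, its back lies 24 mm above the bench, 4 mm below the top of the frame.
- panel_right (a point): The same, 30 mm in from the panel's right end, 62 mm to -y of the frame's centre.
- fence: Fixed bench fence beyond the frame: aluminium bar 40 mm deep (x), 460 mm long (y), 36 mm high; a 12 mm thick, 30 mm high strip of black sponge rubber covers its side towards robot and frame. Origin: centre of the bar's underside. +x points square away from the working face (the frame is pushed along +x), y along it. Bolted through at both ends.
- fence_face (a point): Middle of the rubber's working face when not compressed, 32 mm to -x of the fence's origin, 14 mm above the bench; axes as the fence's. With the frame just touching and square, the frame's origin lies 80 mm to -x of this face, and at 12 N 76 mm.
- facing (a joint): How far the sponge rubber on the fence is squeezed, in m: 0 = free, hard stop at 0.008. The whole strip yields evenly, 1 mm for each 3 N of push that reaches it, so 0.004 is 12 N; it springs back when let go. Some of the push at the fingers is lost as sliding friction under the frame, more so if the fingers also bear down.
- tin: Bystander: plain steel lacquer tin, 72 mm across, 55 mm high, standing beside one end of the frame. Origin: centre of its underside.
- tub: Bystander: open white plastic tub, 84 mm across, 58 mm high, standing beside the other end of the frame (tin and tub may change places). Origin: centre of its underside.
- block: Bystander: cork sanding block 95 by 50 by 26 mm lying to the left, nearer the robot than the tin or tub. Origin: centre of its underside.

How it is judged (in metres and radians):
On the way, in this order (a step that is already met when the one before it is completed fails the run):
1. both ends of the panel are pressed fully home in the frame (value of joint each of left_end, right_end below 0.012 rad), for 0.2 s.
2. the frame is held squarely against the fence with a steady push (all of step 1 and contact force between frame and fence between 5 and 19 N and angle between the x axis of frame and the x axis of fence, either way round below 0.035 rad and y of frame in the frame of fence between -0.115 and 0.115 m and x of frame in the frame of fence between -0.125 and -0.1 m and angle between frame's own z axis and vertical below 0.06 rad and contact force between frame and the fingers above 4 N and linear speed of frame below 0.01 m/s), for 0.8 s.
At the end, for the whole second after the job is handed in: Still pushing: frame on fence with 5 to 19 N, fingers on frame over 4 N, frame within 0.035 rad of square, its whole length on the fence (centre within 115 mm of the middle), flat (within 0.06 rad) and still, both panel ends within 0.012 rad (2.2 mm) of home (all of step 2); the arm keeps its last pose, push and grip.
It fails at once if the tin is disturbed (moved more than 20 mm) (distance of tin from where it was at the start of the episode above 0.02 m).
It fails at once if the tub is disturbed (moved more than 20 mm) (distance of tub from where it was at the start of the episode above 0.02 m).
It fails at once if the block is disturbed (moved more than 20 mm) (distance of block from where it was at the start of the episode above 0.02 m).
It also fails if it takes over 58 s, if anything falls off the work surface, if the arm or the gripper's body presses on something with over 40 N, if the wrist force passes 120 N, or if a joint passes its speed limit or range.

## Working session

There is one attempt and no reset: what is moved stays moved. The work goes in short steps, Python scripts to look and compute and a shell command to move; the robot and the scene stay as the last step left them, time stands still between calls to the robot, and variables do not carry over. Pictures are saved under pics/ and viewed, at most 10 in all, crops included, and the job is handed in when it is done.

```bash
ls; mkdir -p pics
cat > h.py <<'E'
import numpy as np, cv2
from cell import observe, snapshot, sign_off
def snap(n):
    s=snapshot(n); return s['image'],np.array(s['z_map']),np.array(s['intrinsics']),np.array(s['pose'])
def world(z,K,P):
    v,u=np.mgrid[0:z.shape[0],0:z.shape[1]]
    c=np.stack([(u-K[0,2])/K[0,0]*z,-(v-K[1,2])/K[1,1]*z,-z],-1)
    return c@P[:3,:3].T+P[:3,3]
E
python3 - <<'E'
from h import *
o=observe(); print({k:np.round(v,3) for k,v in o.items()})
for n in('top','side'):
    im,z,K,P=snap(n); cv2.imwrite(f'pics/{n}0.png',im[:,:,::-1]); print(n,K.round(1).tolist(),P.round(3).tolist(),(z>0).mean())
    np.savez(f'{n}0.npz',im=im,z=z,K=K,P=P)
E
```

```text
pics
{'time': np.float64(0.0), 'joint_positions': array([ 1.157,  0.492,  1.559, -0.   ,  1.092, -0.106]), 'dq': array([ 0.   ,  0.   , -0.002, -0.   , -0.002,  0.001]), 'effort': array([-3.0000e-03, -6.1264e+01, -2.5818e+01,  6.9000e-02,  4.8000e-02,
       -0.0000e+00]), 'eef_pos': array([189.232, 595.412, 214.063]), 'tcp_rot': array([-0.   ,  0.153,  0.988, -0.001]), 'force': array([-0.352, -0.65 , -0.295]), 'ft_torque': array([-0.04 , -0.009,  0.019]), 'grip_force': np.float64(0.0), 'finger_gap': np.float64(0.999)}
top [[368.7, 0.0, 254.2], [0.0, 368.7, 190.4], [0.0, 0.0, 1.0]] [[-0.028, 0.996, -0.08, 535.431], [-0.999, -0.026, 0.018, 26.033], [0.016, 0.08, 0.997, 948.119], [0.0, 0.0, 0.0, 1.0]] 0.9958597819010416
side [[422.8, 0.0, 245.6], [0.0, 422.8, 189.0], [0.0, 0.0, 1.0]] [[-0.987, 0.117, -0.112, 458.602], [-0.162, -0.689, 0.706, 845.582], [0.005, 0.715, 0.699, 887.374], [0.0, 0.0, 0.0, 1.0]] 0.9960378011067709
```

View pics/top0.png

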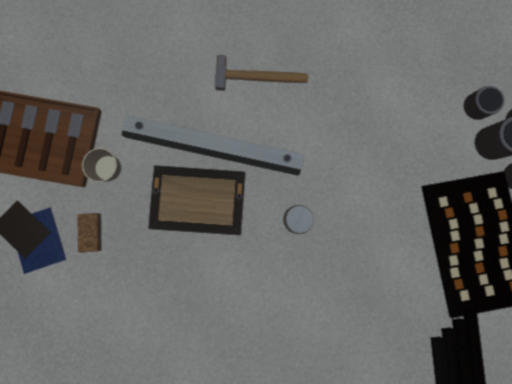

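View pics/side0.png

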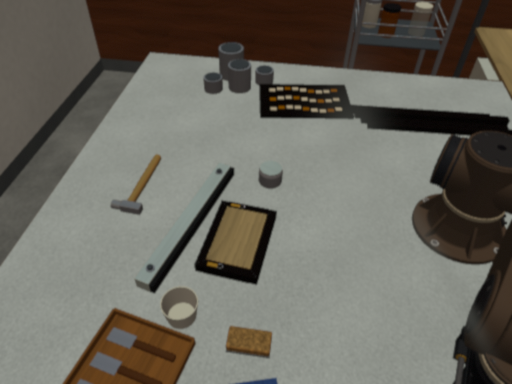

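The top view shows the frame at about (152..244, 167..233), the fence from (123,130) to (300,170), skewed to the frame. The tub is at (101,165), the tin at (299,219) and the block at (89,232). The side view agrees, and two black/brown tabs mark the panel's ends.

```bash
cat >> h.py <<'E'
def rect(pts):
    (c,s,a)=cv2.minAreaRect(pts.astype(np.float32)); return np.array(c),s,a
def measure(im,z,K,P,ctr,verbose=True):
    W=world(z,K,P); h=W[...,2]; g=im.astype(int).max(-1)
    out={}
    dark=((g<60)&(h>18)&(h<45)&(np.hypot(W[...,0]-ctr[0],W[...,1]-ctr[1])<150)).astype(np.uint8)
    n,l,st,cc=cv2.connectedComponentsWithStats(dark)
    for i in range(1,n):
        if st[i,4]>150:
            p=W[l==i]; r=rect(p[:,:2]); print('dark',st[i].tolist(),r[0].round(1),np.round(r[1],1),round(r[2],2),'z',np.percentile(p[:,2],[10,50,90]).round(1))
    return W
E
python3 - <<'E'
from h import *
d=np.load('top0.npz'); im,z,K,P=[d[k] for k in('im','z','K','P')]
W=measure(im,z,K,P,W0:=world(z,K,P)[200,198,:2])
print('centre',W[200,198],'bench',W[280,200,2],'tin',W[219,299],'tub',W[165,101],'block',W[232,89])
# fence bar top
m=((W[...,2]>30)&(W[...,2]<44)).astype(np.uint8); m[:, :110]=0; m[:,310:]=0;m[:110]=0
n,l,st,cc=cv2.connectedComponentsWithStats(m)
for i in range(1,n):
    if st[i,4]>60:
        p=W[l==i]; r=rect(p[:,:2]); print('hi',st[i].tolist(),r[0].round(1),np.round(r[1],1),round(r[2],2),p[:,2].mean())
g=im.astype(int).max(-1)
# light bar by colour; frame contour by brightness, cast on z=28
def cast(u,zz):
    u=np.asarray(u,float); c=np.stack([(u[:,0]-K[0,2])/K[0,0],-(u[:,1]-K[1,2])/K[1,1],-np.ones(len(u))],-1)@P[:3,:3].T
    return P[:3,3]+c*((zz-P[2,3])/c[:,2:])
mk=np.zeros_like(m); mk[160:240,145:250]=(g[160:240,145:250]<55)
cs,_=cv2.findContours(mk,cv2.RETR_EXTERNAL,cv2.CHAIN_APPROX_NONE); c=max(cs,key=cv2.contourArea)[:,0]
b=cv2.boxPoints(cv2.minAreaRect(c)); q=cast(b,28); print('frame corners',q[:,:2].round(1).tolist(),q.mean(0))
print(np.hypot(*np.diff(q[:,:2],axis=0).T))
for v in range(160,240,6): print(v,g[v,145:252:4].tolist())
# panel tilt along centre line
for v in (196,200,204): print((W[v,156:242:5,2]).round(1))
E
```

```text
dark [174, 144, 71, 19, 351] [709.  120.1] [182.2  12.2] 75.89 z [25.9 30.6 33. ]
dark [149, 166, 96, 69, 2218] [590.  153.8] [228.6 157.8] 84.6 z [24.9 26.9 29.2]
centre [588.55634667 149.93485637  29.49055432] bench -1.8649480204633164 tin [534.52534058 -97.2279385   50.48378546] tub [686.94276584 401.15927055   1.89310978] block [516.81832388 420.05688089  26.15281926]
hi [122, 115, 182, 59, 3498] [727.7 111. ] [460.1  52.9] 75.94 34.516405599745475
hi [197, 177, 40, 38, 400] [600.6 106.3] [102.2  84. ] 80.66 31.14161817852073
hi [194, 202, 34, 23, 198] [556.4 118.7] [81.1 51.8] 82.46 31.106571301507817
frame corners [[522.4, 272.7], [678.4, 261.2], [656.6, 32.8], [500.5, 47.5]] [589.47144345 153.5732913   28.        ]
[156.40869003 229.43612007 156.76803945]
160 [122, 122, 123, 125, 124, 124, 120, 118, 119, 120, 120, 122, 123, 120, 115, 117, 121, 119, 117, 117, 105, 68, 42, 34, 31, 33, 32]
166 [121, 124, 97, 47, 54, 60, 68, 83, 102, 103, 111, 117, 120, 119, 121, 118, 120, 116, 118, 120, 119, 120, 120, 119, 117, 118, 114]
172 [120, 121, 78, 31, 30, 31, 30, 30, 29, 29, 29, 30, 30, 
[... 969 characters left out ...]
 92, 94, 95, 96, 47, 34, 62, 122, 120]
226 [120, 45, 32, 34, 31, 31, 31, 31, 31, 32, 30, 31, 31, 31, 31, 31, 32, 32, 32, 34, 34, 35, 32, 32, 81, 119, 119]
232 [119, 119, 122, 121, 117, 119, 117, 119, 112, 111, 109, 105, 89, 78, 68, 64, 52, 43, 37, 36, 34, 35, 33, 33, 85, 121, 119]
238 [119, 115, 120, 118, 118, 121, 119, 119, 118, 119, 121, 119, 121, 121, 122, 120, 118, 120, 121, 121, 123, 120, 119, 117, 116, 121, 121]
[25.9 27.  31.  27.  29.4 26.2 27.5 29.  28.3 31.4 29.5 30.4 33.  30.6
 30.5 29.  27.  32.6]
[27.2 29.2 29.3 30.8 28.8 29.1 29.4 30.9 28.8 29.7 27.6 26.5 32.  28.8
 30.7 30.8 26.8 26.5]
[25.9 32.8 27.8 28.8 27.9 28.2 31.3 29.  31.9 31.3 28.  28.7 31.7 29.1
 28.5 31.2 22.3 28.6]
```

Frame centre is (590, 154) with yaw -0.094; measured 158x229 at 27 mm high, which matches. Fence yaw is -0.245 (460x53, good), its face centre (702.5, 117), so the frame centre is 118 mm from the face and 8 mm off centre. panel_left ≈ (596, 215), panel_right ≈ (584, 92). I'm moving above panel_left with the fingers shut, turning the tool square to the fence.

```bash
python3 -m crank '[[0,[-502,-239,110],[0,0,-0.062]],[0,[-502,-239,110],[0,0,-0.062]],[0,[-502,-239,110],[0,0,-0.062]],[0,[-502,-239,110],[0,0,-0.062]],[0,[-502,-239,110],[0,0,-0.062]],[0,[-502,-239,110],[0,0,-0.062]],[0,[-502,-239,110],[0,0,-0.062]],[0,[-502,-239,110],[0,0,-0.062]]]' 10
```

```text
time: 0.9
eef_pos: [477.0, 325.9, 136.5]
tcp_rot: [-0.0, 0.123, 0.992, -0.0]
force: [0.3, 1.0, -0.1]
finger_gap: 0.384
grip_force: 0.0
```

```bash
python3 -m crank '[[0,[-142,-78,70],[0,0,0]],[0,[-142,-78,70],[0,0,0]],[0,[-142,-78,70],[0,0,0]],[0,[-142,-78,70],[0,0,0]],[0,[-142,-78,70],[0,0,0]],[0,[-142,-78,70],[0,0,0]],[0,[-142,-78,70],[0,0,0]],[0,[-142,-78,70],[0,0,0]]]' 10
```

```text
time: 1.7
eef_pos: [594.1, 218.5, 67.7]
tcp_rot: [0.0, 0.122, 0.993, 0.0]
force: [-0.4, 0.2, 0.4]
finger_gap: 0.005
grip_force: 0.0
```

```bash
python3 -m crank '[[0,[-2,-3,25],[0,0,0]],[0,[-2,-3,28],[0,0,0]],[0,[-2,-3,31],[0,0,0]],[0,[-2,-3,34],[0,0,0]],[0,[-2,-3,36],[0,0,0]],[0,[-2,-3,38],[0,0,0]],[0,[-2,-3,38],[0,0,0]]]'; python3 -m crank '[[0,[0,0,1],[0,0,0]],[0,[0,0,2],[0,0,0]],[0,[0,0,3],[0,0,0]],[0,[0,0,3],[0,0,0]]]';  python3 -m crank '[[0,[0,0,1],[0,0,0]],[0,[0,0,2],[0,0,0]],[0,[0,0,2],[0,0,0]]]'
```

```text
time: 2.4
eef_pos: [596.1, 214.2, 29.4]
tcp_rot: [0.0, 0.123, 0.992, 0.0]
force: [-1.0, 1.1, 1.7]
finger_gap: 0.004
grip_force: 0.8
time: 2.8
eef_pos: [596.1, 214.5, 26.5]
tcp_rot: [0.0, 0.123, 0.992, 0.0]
force: [-0.2, 2.9, 4.2]
finger_gap: 0.002
grip_force: 2.2
time: 3.1
eef_pos: [596.2, 214.5, 25.1]
tcp_rot: [0.001, 0.123, 0.992, 0.001]
force: [-1.9, 2.8, 8.8]
finger_gap: 0.007
grip_force: 5.0
```

```bash
python3 -m crank '[[0,[0,0,0.5],[0,0,0]],[0,[0,0,1],[0,0,0]],[0,[0,0,1],[0,0,0]]]'; python3 -m crank '[[0,[0,0,0.5],[0,0,0]],[0,[0,0,1],[0,0,0]],[0,[0,0,1],[0,0,0]]]'
```

```text
time: 3.4
eef_pos: [596.4, 214.6, 24.9]
tcp_rot: [0.001, 0.123, 0.992, 0.001]
force: [-4.2, 3.5, 16.9]
finger_gap: 0.004
grip_force: 8.8
time: 3.7
eef_pos: [596.4, 214.6, 24.5]
tcp_rot: [0.001, 0.123, 0.992, 0.001]
force: [-5.8, 3.1, 24.3]
finger_gap: 0.009
grip_force: 12.1
```

Left end is home: the tip stopped at z 24.5 with the force rising steeply. Now the right end.

```bash
python3 -m crank '[[0,[0,0,-15],[0,0,0]],[0,[0,0,-30],[0,0,0]],[0,[-6,-40,-30],[0,0,0]],[0,[-12,-80,-30],[0,0,0]],[0,[-18,-122,-30],[0,0,0]],[0,[-18,-122,-24],[0,0,0]],[0,[-18,-122,-17],[0,0,0]],[0,[-18,-122,-17],[0,0,0]]]'; python3 -m crank '[[0,[0,0,2],[0,0,0]],[0,[0,0,4],[0,0,0]],[0,[0,0,6],[0,0,0]],[0,[0,0,7],[0,0,0]],[0,[0,0,8],[0,0,0]],[0,[0,0,9],[0,0,0]],[0,[0,0,10],[0,0,0]],[0,[0,0,10],[0,0,0]]]'
```

```text
time: 4.5
eef_pos: [583.4, 91.8, 38.3]
tcp_rot: [-0.001, 0.122, 0.992, -0.0]
force: [0.5, 0.8, 0.8]
finger_gap: 0.007
grip_force: 0.0
time: 5.3
eef_pos: [583.6, 91.3, 29.2]
tcp_rot: [0.0, 0.123, 0.992, 0.0]
force: [0.5, 0.1, 2.2]
finger_gap: 0.006
grip_force: 1.3
```

Run:
```python
from h import *
im,z,K,P=snap('side'); np.savez('side1.npz',im=im,z=z,K=K,P=P)
c=im[180:310,130:330,::-1]; cv2.imwrite('pics/side1.png',cv2.resize(c,None,fx=4,fy=4))
```

```text
(no output)
```

View pics/side1.png

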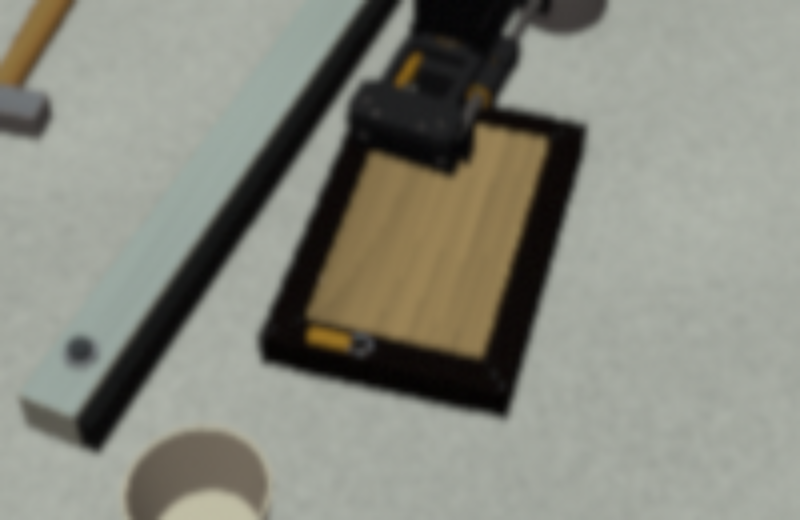

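The crop shows the fingers over the right part of the panel (tip near 440,165), and the frame has not moved. The left end at (400,340) lies low inside the rebate. Contact has just begun, so I press on.

```bash
python3 -m crank '[[0,[0,0,1],[0,0,0]],[0,[0,0,2],[0,0,0]],[0,[0,0,3],[0,0,0]],[0,[0,0,4],[0,0,0]],[0,[0,0,4],[0,0,0]]]'; python3 -m crank '[[0,[0,0,0.5],[0,0,0]],[0,[0,0,1],[0,0,0]],[0,[0,0,1],[0,0,0]]]';python3 -m crank '[[0,[0,0,0.5],[0,0,0]],[0,[0,0,1],[0,0,0]],[0,[0,0,1],[0,0,0]]]'
```

```text
time: 5.85
eef_pos: [583.6, 90.8, 25.1]
tcp_rot: [0.0, 0.123, 0.992, -0.0]
force: [-0.2, -3.6, 4.0]
finger_gap: 0.002
grip_force: 2.0
time: 6.15
eef_pos: [583.7, 90.8, 24.2]
tcp_rot: [0.0, 0.123, 0.992, -0.0]
force: [-2.1, -4.0, 4.6]
finger_gap: 0.008
grip_force: 2.6
time: 6.45
eef_pos: [583.7, 90.8, 23.8]
tcp_rot: [0.0, 0.123, 0.992, -0.0]
force: [-4.2, -4.5, 12.3]
finger_gap: 0.006
grip_force: 6.4
```

```bash
python3 -m crank '[[0,[0,0,0.5],[0,0,0]],[0,[0,0,1],[0,0,0]],[0,[0,0,1],[0,0,0]]]';python3 -m crank '[[0,[0,0,0.3],[0,0,0]],[0,[0,0,0.6],[0,0,0]],[0,[0,0,0.6],[0,0,0]]]'; python3 -m crank '[[0,[0,0,-20],[0,0,0]],[0,[0,0,-45],[0,0,0]],[0,[0,0,-80],[0,0,0]],[0,[50,30,-80],[0,0,0]],[0,[90,55,-80],[0,0,0]],[0,[130,70,-80],[0,0,0]],[0,[150,80,-80],[0,0,0]],[0.9,[150,80,-80],[0,0,0]]]'
python3 - <<'E'
from h import *
im,z,K,P=snap('top'); W=measure(im,z,K,P,[590,153]); np.savez('top1.npz',im=im,z=z,K=K,P=P)
o=observe(); print(o['eef_pos'])
im,z,K,P=snap('side'); 
c=im[180:310,130:330,::-1]; cv2.imwrite('pics/side2.png',cv2.resize(c,None,fx=4,fy=4))
E
```

```text
time: 6.75
eef_pos: [583.9, 90.8, 23.6]
tcp_rot: [0.001, 0.123, 0.992, -0.0]
force: [-5.7, -5.8, 21.3]
finger_gap: 0.003
grip_force: 10.4
time: 7.05
eef_pos: [583.9, 90.8, 23.4]
tcp_rot: [0.001, 0.123, 0.992, -0.0]
force: [-7.1, -6.0, 26.2]
finger_gap: 0.004
grip_force: 12.9
time: 7.85
eef_pos: [455.5, 206.8, 101.5]
tcp_rot: [-0.0, 0.121, 0.993, -0.0]
force: [0.3, 0.1, 0.8]
finger_gap: 0.048
grip_force: 0.0
dark [172, 143, 72, 20, 342] [709.5 123.3] [183.1  11.3] 76.09 z [26.2 30.7 33.1]
dark [149, 166, 96, 68, 2125] [589.6 153.7] [227.4 156.6] 84.55 z [24.8 26.9 29. ]
[457.12537377 206.1326316  101.56694287]
```

View pics/side2.png

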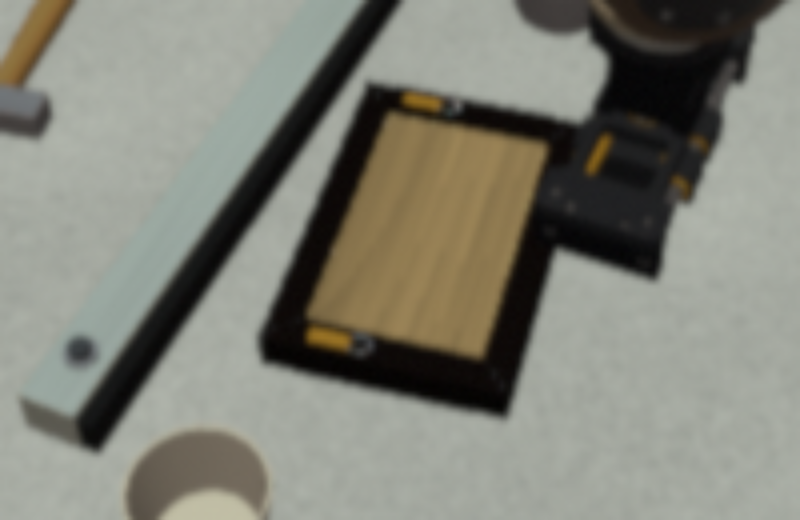

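Both ends lie flat below the frame's rim (near 425,105 and 340,340), and the frame has not moved. Next I open the fingers wide and drop in behind the near side, square to the fence, so the two fingers turn the frame as they push.

```bash
python3 -m crank '[[1,[-18,-24,20],[0,0,0]],[1,[-18,-24,20],[0,0,0]],[1,[-18,-24,40],[0,0,0]],[1,[-18,-24,60],[0,0,0]],[1,[-18,-24,80],[0,0,0]],[1,[-18,-24,92],[0,0,0]],[1,[-18,-24,92],[0,0,0]],[1,[-18,-24,92],[0,0,0]]]'
```

```text
time: 8.75
eef_pos: [469.6, 177.6, 9.7]
tcp_rot: [0.0, 0.123, 0.992, 0.0]
force: [0.4, -0.5, -0.1]
finger_gap: 0.788
grip_force: 0.0
```

```bash
python3 -m crank '[[1,[0,0,0],[0,0,0]],[1,[-6,0,0],[0,0,0]],[1,[-12,0,0],[0,0,0]],[1,[-17,0,0],[0,0,0]],[1,[-21,0,0],[0,0,0]],[1,[-25,0,0],[0,0,0]],[1,[-29,0,0],[0,0,0]],[1,[-33,0,0],[0,0,0]]]'; python3 -m crank '[[1,[-4,0,0],[0,0,0]],[1,[-8,0,0],[0,0,0]],[1,[-12,0,0],[0,0,0]],[1,[-16,0,0],[0,0,0]],[1,[-19,0,0],[0,0,0]],[1,[-22,0,0],[0,0,0]],[1,[-24,0,0],[0,0,0]],[1,[-24,0,0],[0,0,0]]]'
python3 - <<'E'
from h import *
im,z,K,P=snap('top'); W=measure(im,z,K,P,[620,147])
cv2.imwrite('pics/top2.png',cv2.resize(im[100:250,100:310,::-1],None,fx=3.5,fy=3.5))
E
```

```text
time: 9.55
eef_pos: [501.2, 169.6, 9.3]
tcp_rot: [-0.0, 0.123, 0.992, -0.0]
force: [-2.0, 1.3, 0.8]
finger_gap: 1.001
grip_force: 1.0
time: 10.35
eef_pos: [524.9, 163.8, 9.4]
tcp_rot: [0.0, 0.123, 0.992, 0.0]
force: [1.1, 0.5, -0.2]
finger_gap: 1.002
grip_force: 0.0
dark [154, 140, 101, 87, 1959] [631.2 142. ] [246.5 171.8] 75.84 z [24.9 27.4 31.1]
```

View pics/top2.png

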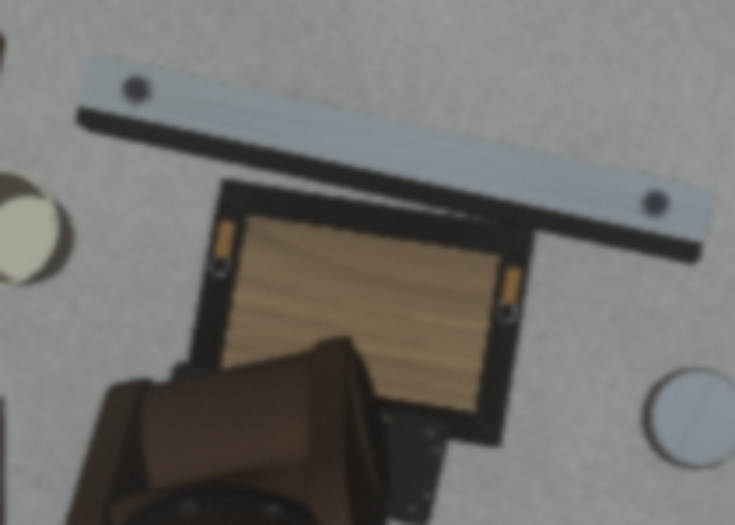

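The frame's right far corner has reached the fence (525,230) and its left end still stands about 10 mm off; tin and tub are clear. Pushing on slowly.

```bash
python3 -m crank '[[1,[-2,0,0],[0,0,0]],[1,[-4,0,0],[0,0,0]],[1,[-6,0,0],[0,0,0]],[1,[-7,0,0],[0,0,0]],[1,[-8,0,0],[0,0,0]],[1,[-9,0,0],[0,0,0]],[1,[-10,0,0],[0,0,0]],[1,[-10,0,0],[0,0,0]]]';python3 -m crank '[[1,[-1,0,0],[0,0,0]],[1,[-2,0,0],[0,0,0]],[1,[-2,0,0],[0,0,0]]]'
```

```text
time: 11.2
eef_pos: [534.4, 161.3, 9.4]
tcp_rot: [0.0, 0.123, 0.992, 0.0]
force: [-0.9, 1.1, 0.1]
finger_gap: 1.002
grip_force: 0.5
time: 11.5
eef_pos: [536.3, 160.9, 9.4]
tcp_rot: [0.0, 0.123, 0.992, 0.0]
force: [-1.1, -0.0, -0.7]
finger_gap: 1.003
grip_force: 0.5
```

```bash
python3 -m crank '[[1,[-1,0,0],[0,0,0]],[1,[-2,0,0],[0,0,0]],[1,[-2,0,0],[0,0,0]]]';python3 -m crank '[[1,[-1,0,0],[0,0,0]],[1,[-2,0,0],[0,0,0]],[1,[-2,0,0],[0,0,0]]]'
```

```text
time: 11.8
eef_pos: [537.7, 160.5, 9.4]
tcp_rot: [-0.0, 0.122, 0.992, -0.0]
force: [-4.5, 2.2, 1.6]
finger_gap: 0.998
grip_force: 2.3
time: 12.1
eef_pos: [538.8, 160.1, 9.4]
tcp_rot: [-0.001, 0.122, 0.992, -0.0]
force: [-6.9, 3.7, 3.9]
finger_gap: 0.997
grip_force: 4.3
```

Run:
```python
from h import *
im,z,K,P=snap('top'); W=measure(im,z,K,P,[625,140]); print(observe()['force'],observe()['ft_torque'])
cv2.imwrite('pics/top3.png',cv2.resize(im[100:250,100:310,::-1],None,fx=3.5,fy=3.5))
```

```text
dark [156, 140, 102, 85, 1823] [635.  139.3] [246.9 165.9] 74.96 z [25.  27.3 30.7]
[-8.566899    3.22812065  4.46326002] [0.7721984  1.29144111 0.32636339]
```

View pics/top3.png

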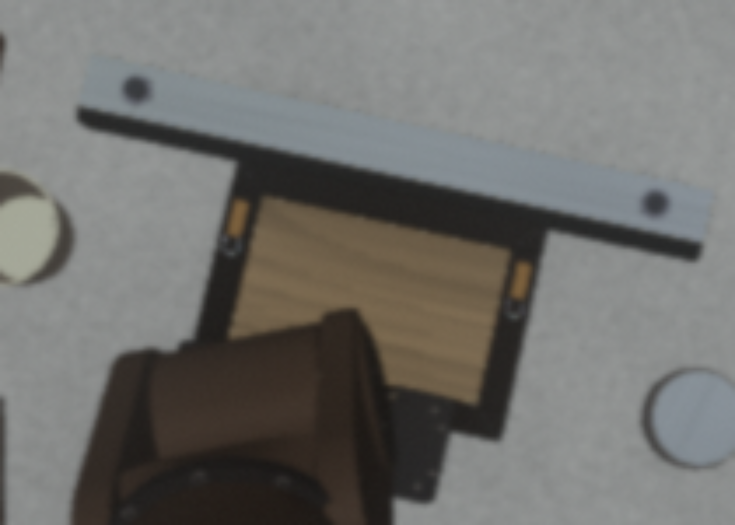

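The frame now sits square with its whole far side on the rubber, no gap left; the push is about 9 N. A little more.

```bash
python3 -m crank '[[1,[-1,0,-0.5],[0,0,0]],[1,[-2,0,-0.5],[0,0,0]],[1,[-2,0,-0.5],[0,0,0]],[1,[-2,0,-0.5],[0,0,0]],[1,[-2,0,-0.5],[0,0,0]]]'
```

```text
time: 12.65
eef_pos: [539.9, 159.7, 9.4]
tcp_rot: [-0.002, 0.122, 0.992, -0.0]
force: [-9.5, 6.2, 2.1]
finger_gap: 1.002
grip_force: 5.4
```

```bash
python3 -m crank '[[1,[-1,0,0],[0,0,0]],[1,[-1.5,0,0],[0,0,0]],[1,[-1.5,0,0],[0,0,0]],[1,[-1.5,0,0],[0,0,0]],[1,[-1.5,0,0],[0,0,0]],[1,[-1.5,0,0],[0,0,0]],[1,[-1.5,0,0],[0,0,0]],[1,[-1.5,0,0],[0,0,0]]]'
python3 - <<'E'
from h import *
F=[]
for i in range(6):
    im,z,K,P=snap('top'); o=observe(); F.append(o['force'])
F=np.array(F); f=np.array([.970,-.243,0]); print(F.round(1),(-F@f).round(1),o['dq'].round(4),o['eef_pos'],o['ft_torque'])
W=world(z,K,P); g=im.astype(int).max(-1)
# rubber front edge beside the frame vs frame side edge yaw: panel wood rect
hsv=cv2.cvtColor(im,cv2.COLOR_RGB2HSV); m=((hsv[...,1]>60)&(g>60)&(W[...,2]>12)&(W[...,2]<36)).astype(np.uint8); m[:,:150]=0; m[:,260:]=0; m[:130]=0;m[260:]=0
n,l,st,cc=cv2.connectedComponentsWithStats(m)
for i in range(1,n):
    if st[i,4]>15: print(st[i].tolist(),W[l==i].mean(0).round(1))
E
```

```text
time: 13.45
eef_pos: [540.6, 159.5, 9.4]
tcp_rot: [-0.003, 0.122, 0.992, -0.0]
force: [-13.3, 7.2, 4.7]
finger_gap: 0.996
grip_force: 7.4
[[-13.3   7.7   4.4]
 [-12.8   6.9   3.9]
 [-12.3   7.    4.7]
 [-13.6   6.1   3.9]
 [-13.5   7.6   4.4]
 [-14.6   7.6   3.6]] [14.8 14.1 13.7 14.7 15.  16. ] [ 0.0007  0.0002  0.0006  0.0008 -0.0005  0.    ] [540.5750865  159.53143004   9.44456874] [1.47055146 2.27428366 0.41258753]
[166, 155, 80, 60, 2780] [634.5 125.6  22.8]
[165, 156, 7, 12, 60] [688.  224.6  28.3]
[246, 174, 7, 12, 59] [638.   22.2  27.5]
```

```bash
python3 -m crank '[[1,[0.5,0,0],[0,0,0]],[1,[0.5,0,0],[0,0,0]],[1,[0.5,0,0],[0,0,0]],[1,[0.5,0,0],[0,0,0]],[1,[0.5,0,0],[0,0,0]],[1,[0.5,0,0],[0,0,0]],[1,[0.5,0,0],[0,0,0]],[1,[0.5,0,0],[0,0,0]]]'; python3 -m crank '[[1,[0,0,0],[0,0,0]],[1,[0,0,0],[0,0,0]],[1,[0,0,0],[0,0,0]],[1,[0,0,0],[0,0,0]]]'; python3 -c "from cell import sign_off; print(sign_off())"
```

```text
time: 14.55
eef_pos: [540.5, 159.5, 9.4]
tcp_rot: [-0.002, 0.122, 0.992, -0.0]
force: [-10.8, 6.3, 2.5]
finger_gap: 1.002
grip_force: 6.2
time: 14.95
eef_pos: [540.6, 159.6, 9.4]
tcp_rot: [-0.002, 0.122, 0.992, -0.0]
force: [-11.6, 6.0, 1.7]
finger_gap: 1.0
grip_force: 6.2
the job is handed in; nothing more can be done
None
```

I pressed both panel ends home and pushed the frame square onto the fence; it is handed in still held at about 12–13 N measured at the fingers (slightly less at the fence), with the tin, tub and block not touched.

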